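# Set the back gauge of the strip cutter

### The job

Set the strip cutter's back gauge for the next letter: first pull the red lock cap on the gauge all the way up, then turn the handwheel (do not push the gauge itself) until the gauge's red pointer stands level with the yellow marker on the scale (not the blue one), and finally push the lock cap fully down again. Leave everything else on the bench where it is.

Things in the scene. Friction and masses are not known exactly. Their poses are not given: they have to be found in the camera images.
- cutter: bench strip cutter, fixed; place and yaw vary (sizes in mm). Origin: centre of its underside, z up. Grey bed 440 (y) x 90 (x), 45 high, on a foot plate 120 x 460. Blue gearbox under the handwheel centred at y +130, 100 x 100, top 63 high. Blue cutter head from y -232 to -190, top 117 high. Scale ledge along the +x side, top 25 high
- wheel_center (a point): centre of the black handwheel on its upright axis (cutter y +130), 105 above the bench, level with the rim. Rim: round bar 14 thick on a circle of radius 65; three spokes 10 thick in the rim's plane, 120 degrees apart; hub 30 across, 24 high; 35 free below the rim. The rim can be gripped from above between spokes, one finger inside, one outside
- red_spoke (a point): where the red spoke meets the rim's centre line, 65 from the wheel's axis; turns with the wheel (the two other spokes are grey)
- wheel (a joint): handwheel angle in rad, counter-clockwise from above positive, range -5.6 to 5.6; at 0 the red spoke points along the cutter's +x. It has friction and stays where left. By rack and pinion the gauge moves 10 mm along the cutter's +y per rad
- pointer (a point): tip of the gauge's red pointer, 3 wide, over the scale ledge. The gauge is an aluminium block 88 (x) by 60 (y), top 75 above the bench, sliding along the cutter's y; the pointer is at the middle of the block's y, its tip 62 to +x of the block's centre
- gauge: the sliding gauge block (with the lock cap on it): origin at the centre of the block's underside, 46 above the bench, x and y along the cutter's; the block is 29 high
- cap_top (a point): centre of the top face of the red lock cap, an upright cylinder 24 across and 26 high on the middle of the gauge; its underside is 83 above the bench when down (top face 109 above the bench) and 95 when up; beneath it only a collar 18 across
- lock (a joint): height of the lock cap in m: 0 fully down (locked), 0.012 fully up (free). A tight sleeve holds it wherever it is left; it takes about 5 N to move it either way
- yellow_marker: yellow magnetic marker on the scale ledge, 16 (x) by 10 (y) by 12 high, with a thin black line across its top; it is the one to set. Origin: centre of its underside; its y axis runs along the cutter's y. Fixed. When set, the pointer has the same y along the cutter as this origin
- blue_marker: the same marker in blue, on the other side of the gauge, for another job; not to be used. Fixed
- tape_measure: yellow tape measure lying flat, 65 x 60 x 34; a bystander, to be left alone; origin at its underside
- solder_spool: blue spool standing on its flange, 60 across, 40 high; a bystander, to be left alone; origin at its underside
- screwdriver: orange-handled screwdriver lying down, 170 long; a bystander, to be left alone; origin at its underside
- wire_stripper: green wire stripper lying flat, 150 long, 16 high; a bystander, to be left alone; origin at its underside
- side_cutter: red-handled side cutter lying flat, 150 long, 16 high; a bystander, to be left alone; origin at its underside
- letter_shell: round black open sign shell, 116 across, 45 high; a bystander, to be left alone; origin at its underside
- glue_bottle: white glue bottle with red cap, 52 across, 130 high; a bystander, to be left alone; origin at its underside

How it is judged:
By the outcome, as a careful person would: the job done as asked, in the order asked, and still so for the second after the job is handed in, with the robot touching nothing.
It also fails if it takes over 72 s, if anything falls off the work surface, if the arm or the gripper's body presses on something with over 40 N, if the wrist force passes 120 N, or if a joint passes its speed limit or range.

### The arm

A 6-joint arm with a two-finger parallel gripper is mounted at the origin on the work surface. World frame = base frame: x ahead of the robot, y to its left, z up, the work surface at z = 0. Lengths are in m, angles in rad, forces in N, time in s.
With the tool pointing down it reaches from about 0.375 to 0.9 m from the base axis. Payload 3.1 kg.
Tool frame: the origin (TCP) lies between the finger pads; the fingertips stand 22 mm ahead of it and the grasp point (between the pads) lies 3 mm ahead of it; z points along the fingers, y is the line along which they close (so a half turn about z gives the same grasp; the last joint's range is limited). The gripper opens to 87 mm and grips with 3 to 60 N. Pads are 19 mm wide; open, the fingers measure 117 mm over their backs; the gripper's body (75 mm by 190 mm) begins 51 mm behind the grasp point.
Start: joints at [-1.284, 0.527, 1.433, -0, 1.181, -0.178], TCP at [0.28, -0.559, 0.245] pointing down, gripper open.
Joint ranges: [-3.08, 3.08], [-0.75, 2.2], [0.22, 2.44], [-1.43, 4.57], [0, 2.65], [-2.85, 2.85]. Speed limits (rad/s): [2.79, 2.79, 3.14, 3.14, 3.14, 3.14].

### API

Orientations are given as a unit quaternion [x, y, z, w].
In Python, from rig import robot gives the robot as it stands.
- The arm moves only by the tool move_arm, never from a script. Its argument "series" is text: rows parted by semicolons, each of 6 numbers parted by spaces: the shift along the tool's x, y, z in mm, then the turn, a rotation vector about the tool's x, y, z in degrees. In form: dx dy dz ax ay az; .... A call has 1 to 8 rows; each row is the pose to reach, as a shift and turn from the pose commanded when the call began, along the tool's axes at that moment; what a row does not reach only later rows make up. A row lasts 1/12 s, in which the tool goes at most 41.7 mm and 7.16 degrees, less where a joint would pass 70% of its speed; a pose out of reach is approached as far as the arm can. A call with a gripper value outside its range is refused whole. "jaw" is the opening, from 0 (shut) to 1 (fully open), set as the call begins (left out, the last holds). The fingers move at their own pace and stop on an object; "newtons" is the grip in N (left out, the last holds). Time passes only in rows, so rows that repeat a pose let the fingers close. It gives the time, the measured TCP pose, the force, the opening and the grip force at its end, in the units of the state.
- robot.get_obs(): the state, without advancing time (a new reading comes with each control period).
- robot.camera(name): name is "scene" or "top" or "wrist"; returns a dict with "img" (384x512x3 uint8, red, green, blue), "mtx" (3x3 intrinsics, pixels), "world_to_cam" (4x4, takes a point from world to camera coordinates). Camera axes: x right, y down, z forward; pixel columns grow to the right and rows downward; lengths in m; the calibration is good to about 2 mm. A picture is of the moment at which its call begins. There is no depth.
- robot.hand_in(): hands the job in; it is judged then, once.
Trained networks look in a picture, given as the dict that the camera call returned (one of the last four; its "shot" number tells which), for a name from the list of things; names that differ only in an ending like _2 or _b are one class to them, and where a whole thing is asked for, a point or a joint stands for the part that bears it (a point fixed in the world has none). Each returns a list of dicts, best first, with "p" (0 to 1); they miss things now and then, are a little off and sometimes report something else, mostly with a low value. They report only what shows in the picture. A call takes as long as a camera call.
- robot.search_frame(picture, thing): "xyz" ([x, y, z] in m, in world coordinates, good to about 4 mm: the middle of the surface that is visible of it).
- robot.tip_of(picture, thing): "xyz" ([x, y, z] in m, in world coordinates, good to about 4 mm: a listed point, or the origin of a listed thing).
The state is a dict: "time": time; "q": joint angles; "joint_velocities": joint speeds; "joint_torque": joint torques, N m; "position": TCP position; "tool_rot": TCP orientation; "ft_force": force on the tool from outside, world axes, zero at the start; "moment": the same for the moment, N m; "grip_width": finger opening in m; "grip_force": force on a finger pad.
Only numpy, scipy, OpenCV 4.12 (cv2) and the standard library are available. Lean on these libraries where they do the work, as an engineer would, in place of code of your own. Each camera call takes 0.05 s, during which the arm holds its last target. There are 200 camera calls.

## Working session

There is one attempt and no reset: what is moved stays moved. The work goes in short steps, Python scripts to look and compute and a tool call to move; the robot and the scene stay as the last step left them, time stands still between calls to the robot, and variables do not carry over. Pictures are saved under pics/ and viewed, at most 10 in all, crops included, and the job is handed in when it is done.

Besides the shell and the picture viewer there is one more tool, called after "Request:" by a JSON object that holds its "name" and its "arguments". move_arm: Moves the arm, as the interface text tells. Its arguments: {"type":"object","properties":{"series":{"type":"string"},"jaw":{"type":"number"},"newtons":{"type":"number"}},"required":["series"]}

```bash
mkdir -p pics; ls; cat > h.py <<'E'
import numpy as np, cv2
from scipy.spatial.transform import Rotation as R
from rig import robot
def save(c,n): cv2.imwrite('pics/'+n,cv2.cvtColor(c['img'],cv2.COLOR_RGB2BGR))
def proj(c,P):
    P=np.atleast_2d(P); q=(c['world_to_cam'][:3,:3]@P.T).T+c['world_to_cam'][:3,3]
    u=(c['mtx']@q.T).T; return u[:,:2]/u[:,2:]
def ray(c,uv,z):
    "world point at height z seen at pixel uv"
    M=c['world_to_cam']; Rm=M[:3,:3]; o=-Rm.T@M[:3,3]
    d=Rm.T@np.linalg.inv(c['mtx'])@np.array([uv[0],uv[1],1.]); return o+d*(z-o[2])/d[2]
def delta(target, Rt=None):
    "mm shift in tool axes, and rotvec deg"
    o=robot.get_obs(); T=R.from_quat(o['tool_rot'])
    s=T.inv().apply(np.array(target)-o['position'])*1000
    return s.round(1), (T.inv()*Rt).as_rotvec(degrees=True).round(1) if Rt is not None else None
E
python3 - <<'E'
from h import *
np.set_printoptions(precision=4,suppress=True)
for n in ('top','scene'):
    c=robot.camera(n); save(c,n+'0.png')
    for t in ['cutter','wheel_center','red_spoke','pointer','gauge','cap_top','yellow_marker','blue_marker']:
        r=robot.tip_of(c,t); print(n,t,[(np.array(x['xyz']).round(4),round(x['p'],2)) for x in r[:2]])
o=robot.get_obs(); print(o)
E
```

```text
pics
top cutter [(array([0.5384, 0.0304, 0.0005]), 0.66)]
top wheel_center [(array([0.523 , 0.1623, 0.1061]), 0.62)]
top red_spoke [(array([0.5922, 0.1707, 0.1045]), 0.83), (array([ 0.6677,  0.1214, -0.0011]), 0.22)]
top pointer [(array([ 0.6093, -0.0333,  0.0347]), 0.78)]
top gauge [(array([0.5384, 0.0297, 0.0004]), 0.56)]
top cap_top [(array([ 0.5469, -0.038 ,  0.109 ]), 0.36)]
top yellow_marker []
top blue_marker [(array([ 0.5429, -0.04  ,  0.0466]), 0.4)]
scene cutter [(array([ 0.5431,  0.0344, -0.0009]), 0.9), (array([0.6154, 0.0003, 0.0285]), 0.27)]
scene wheel_center [(array([0.5289, 0.1586, 0.1067]), 0.91), (array([ 0.6935, -0.1104,  0.0001]), 0.24)]
scene red_spoke [(array([0.5892, 0.1691, 0.1046]), 0.81)]
scene pointer [(array([ 0.6103, -0.0276,  0.0364]), 0.84)]
scene gauge [(array([ 0.5452, -0.0385,  0.0477]), 0.64)]
scene cap_top [(array([ 0.6257, -0.0584,  0.0276]), 0.68), (array([ 0.5436, -0.0382,  0.1127]), 0.5)]
scene yellow_marker [(array([ 0.6278, -0.0591,  0.027 ]), 0.52)]
scene blue_marker [(array([ 0.618 , -0.0009,  0.0253]), 0.41)]
{'time': 0.9, 'q': array([-1.2845,  0.5275,  1.4327, -0.    ,  1.1814, -0.1785]), 'joint_velocities': array([ 0.0003, -0.0005,  0.0008,  0.0001,  0.0008, -0.0006]), 'joint_torque': array([  0.0005, -43.9992, -17.699 ,   0.0635,   0.0502,   0.    ]), 'position': array([ 0.2802, -0.5587,  0.2446]), 'tool_rot': array([0.9731, 0.2303, 0.    , 0.    ]), 'ft_force': array([ 0.2113,  0.6913, -0.4994]), 'moment': array([ 0.0228, -0.0085,  0.08  ]), 'grip_force': 0.0, 'grip_width': 0.0869876964341035}
```

View pics/top0.png

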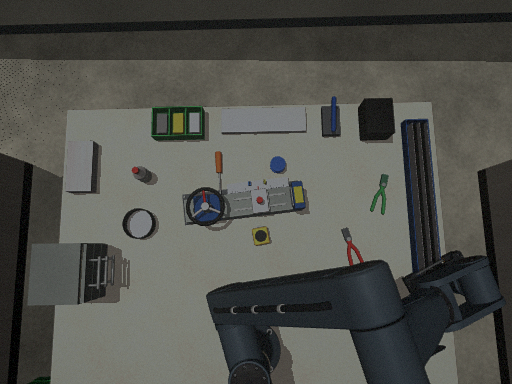

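View pics/scene0.png

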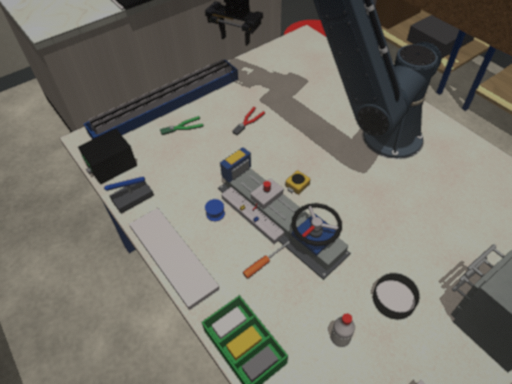

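The top view shows the cutter at pixels (185–305, 180–220), wheel at (206,206) and red cap at (261,200). In the scene view the wheel is at (316,225), with the gauge and cap at (266,187). The two markers are too small to tell apart here, so I'll go above the gauge for a wrist view.

```bash
python3 - <<'E'
from h import *
yaw=0.095+np.pi/2
Rt=R.from_euler('z',yaw)*R.from_euler('x',np.pi)
print(delta([0.545,-0.038,0.30],Rt))
E
```

```text
(array([ 470.1, -346.7,  -55.5]), array([  0. ,   0. , -68.8]))
```

Request:
{"name": "move_arm", "arguments": {"series": "33 -25 -20 0 0 -5; 66 -50 -40 0 0 -10; 100 -75 -55 0 0 -15; 133 -100 -55 0 0 -20; 166 -125 -55 0 0 -25; 200 -150 -55 0 0 -30; 233 -173 -55 0 0 -35; 266 -198 -55 0 0 -40", "jaw": 1}}

```text
time: 1.57
position: [0.4256, -0.2691, 0.2999]
tool_rot: [0.835, 0.551, 0.0, 0.001]
ft_force: [0.4, 0.7, -0.5]
grip_width: 0.087
grip_force: 0.0
```

```bash
python3 - <<'E'
from h import *
yaw=0.095+np.pi/2
Rt=R.from_euler('z',yaw)*R.from_euler('x',np.pi)
print(delta([0.545,-0.038,0.30],Rt))
E
```

```text
(array([ 2.594e+02,  1.890e+01, -1.000e-01]), array([  0.1,   0. , -28.6]))
```

Request:
{"name": "move_arm", "arguments": {"series": "37 3 0 0 0 -5; 74 6 0 0 0 -10; 111 9 0 0 0 -15; 148 12 0 0 0 -20; 185 14 0 0 0 -25; 222 17 0 0 0 -28; 258 19 0 0 0 -28.5; 258 19 0 0 0 -28.5"}}

```text
time: 2.23
position: [0.5469, -0.0361, 0.2998]
tool_rot: [0.672, 0.74, 0.002, 0.0]
ft_force: [0.3, -0.9, 0.1]
grip_width: 0.0869
grip_force: 0.0
```

```bash
python3 - <<'E'
from h import *
np.set_printoptions(precision=4,suppress=True)
c=robot.camera('wrist'); save(c,'w1.png')
for t in ['wheel_center','red_spoke','pointer','gauge','cap_top','yellow_marker','blue_marker']:
    r=robot.tip_of(c,t); print(t,[(np.array(x['xyz']).round(4),round(x['p'],2),proj(c,x['xyz'])[0].round(0)) for x in r[:2]])
print(robot.get_obs()['position'],c['mtx'],np.linalg.inv(c['world_to_cam']))
E
```

```text
wheel_center []
red_spoke []
pointer [(array([ 0.6053, -0.0307,  0.0291]), 0.89, array([294., 167.])), (array([ 0.6194, -0.0001,  0.0243]), 0.69, array([306., 147.]))]
gauge [(array([ 0.5467, -0.0372,  0.0427]), 0.67, array([255., 169.])), (array([ 0.6942, -0.1099,  0.0018]), 0.33, array([338., 216.]))]
cap_top [(array([ 0.5469, -0.0395,  0.1134]), 0.79, array([255., 181.])), (array([ 0.6059, -0.0313,  0.0294]), 0.21, array([295., 168.]))]
yellow_marker [(array([ 0.6229, -0.0559,  0.0283]), 0.53, array([303., 184.]))]
blue_marker [(array([0.6176, 0.0014, 0.0263]), 0.65, array([305., 146.]))]
[ 0.5444 -0.0428  0.2996] [[275.783    0.     254.9418]
 [  0.     275.783  191.2106]
 [  0.       0.       1.    ]] [[ 0.9956  0.0905  0.0251  0.5391]
 [ 0.0939 -0.9636 -0.2503  0.0327]
 [ 0.0015  0.2516 -0.9678  0.4402]
 [ 0.      0.      0.      1.    ]]
```

View pics/w1.png

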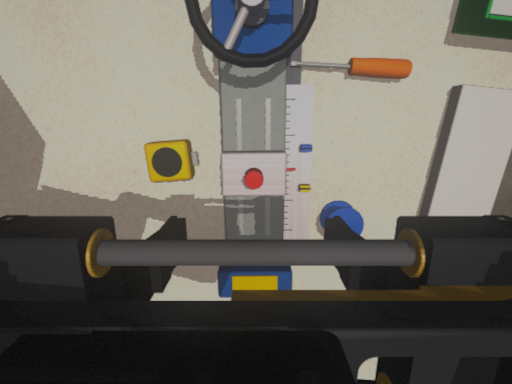

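Wrist view: cap at about (254,179), pointer at (291,169). The yellow marker is at (305,187), on the −y side, and the blue at (306,148). Next I'll refine these by colour.

```bash
cat >> h.py <<'E'
def blobs(c,yaw=None):
    hsv=cv2.cvtColor(c['img'],cv2.COLOR_RGB2HSV).astype(int); H,S,V=hsv[...,0],hsv[...,1],hsv[...,2]
    out={}
    for n,m in dict(red=((H<8)|(H>172))&(S>130)&(V>70),yellow=(H>20)&(H<35)&(S>130)&(V>80),blue=(H>100)&(H<128)&(S>130)&(V>50)).items():
        k,_,st,ce=cv2.connectedComponentsWithStats(m.astype(np.uint8),connectivity=8)
        out[n]=[(st[i].tolist(),ce[i]) for i in range(1,k) if 4<st[i][4]<1500]
    return out
E
python3 - <<'E'
from h import *
np.set_printoptions(precision=4,suppress=True)
c=robot.camera('wrist')
for n,l in blobs(c).items():
    for st,ce in l:
        print(n,st,ce.round(1),ray(c,ce,.037)[:2],ray(c,ce,.109)[:2])
print(delta([0.545,-0.039,0.2]), robot.get_obs()['position'])
E
```

```text
red [290, 163, 8, 2, 14] [293.9 163.6] [ 0.5994 -0.0323] [ 0.5884 -0.0218]
red [248, 164, 18, 19, 272] [256.5 173.4] [ 0.5459 -0.0516] [ 0.5444 -0.0376]
yellow [147, 136, 49, 42, 1026] [171.9 155.6] [ 0.4204 -0.036 ] [ 0.4414 -0.0248]
yellow [303, 180, 10, 3, 30] [307.5 181. ] [ 0.6229 -0.0566] [ 0.6077 -0.0418]
yellow [303, 184, 10, 2, 18] [307.9 184.6] [ 0.6243 -0.062 ] [ 0.6088 -0.0462]
yellow [86, 252, 3, 8, 17] [ 87.1 255.4] [ 0.2859 -0.2087] [ 0.3309 -0.1667]
yellow [422, 257, 4, 3, 8] [423.4 258.2] [ 0.826  -0.1671] [ 0.7744 -0.1325]
yellow [236, 270, 46, 21, 902] [258.1 280.5] [ 0.5642 -0.2304] [ 0.5594 -0.1845]
blue [214, 0, 24, 37, 632] [224.2  14.3] [0.4861 0.1531] [0.4953 0.1304]
blue [305, 140, 9, 2, 13] [308.2 140.3] [0.6159 0.003 ] [0.6019 0.0072]
blue [307, 144, 7, 1, 7] [310. 144.] [ 0.6192 -0.002 ] [0.6046 0.0031]
blue [327, 196, 40, 39, 784] [349.9 213.5] [ 0.695  -0.1019] [ 0.6668 -0.079 ]
blue [224, 267, 71, 25, 561] [265.4 276.8] [ 0.5755 -0.2226] [ 0.5687 -0.1781]
(array([ 3.7,  0.9, 99.6]), None) [ 0.5445 -0.0427  0.2996]
```

Request:
{"name": "move_arm", "arguments": {"series": "2 1 30 0 0 0; 4 1 60 0 0 0; 4 1 90 0 0 0; 4 1 120 0 0 0; 4 1 140 0 0 0; 4 1 150 0 0 0; 4 1 150 0 0 0; 4 1 150 0 0 0"}}

```text
time: 3.35
position: [0.5458, -0.038, 0.1498]
tool_rot: [0.675, 0.738, 0.0, 0.0]
ft_force: [-0.1, -0.5, 0.6]
grip_width: 0.0868
grip_force: 0.0
```

```bash
python3 - <<'E'
from h import *
np.set_printoptions(precision=4,suppress=True)
robot.camera('wrist');c=robot.camera('wrist'); save(c,'w2.png')
B=blobs(c)
for n in ('red','yellow','blue'):
    for st,ce in B[n]:
        print(n,st,ce.round(1),ray(c,ce,.037)[:2],ray(c,ce,.109)[:2])
r=robot.tip_of(c,'cap_top'); print(r[:2])
p=robot.get_obs()['position']; print(p,delta([0.545,-0.039,0.102]),proj(c,p+[0,0,-.04]))
E
```

```text
red [308, 192, 11, 3, 33] [313. 193.] [ 0.6004 -0.0322] [ 0.583  -0.0142]
red [238, 204, 33, 32, 792] [254.3 220.1] [ 0.547  -0.0645] [ 0.5448 -0.0373]
yellow [86, 252, 3, 8, 16] [ 87.2 255.1] [ 0.3817 -0.1167] [ 0.4263 -0.0747]
blue [185, 0, 6, 4, 12] [187.5   1.5] [0.4772 0.1174] [0.4947 0.0929]
blue [330, 156, 15, 4, 54] [336.6 157.3] [0.6173 0.0034] [0.5951 0.0113]
blue [329, 163, 16, 3, 37] [336.7 164. ] [ 0.6184 -0.0027] [0.5959 0.007 ]
blue [368, 235, 24, 5, 61] [379.2 237.3] [ 0.6725 -0.0718] [ 0.6346 -0.0426]
[{'xyz': [0.5452, -0.0377, 0.1109], 'p': 0.67}]
[ 0.5467 -0.0379  0.1512] (array([-0.9, -1.9, 49.2]), None) [[256.9308 222.2565]]
```

View pics/w2.png

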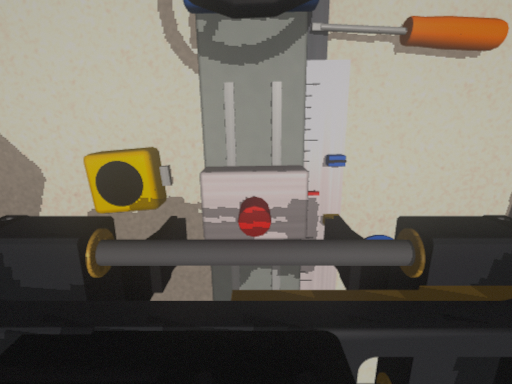

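The cap at (254,217) sits between the open fingers, and the pointer is at (313,193). The blue marker shows at (337,160); the yellow one is hidden by the finger. I'll descend and grip the cap.

Request:
{"name": "move_arm", "arguments": {"series": "-0.5 -1 20 0 0 0; -0.5 -1.5 35 0 0 0; -0.5 -1.5 45 0 0 0; -0.5 -1.5 49 0 0 0; -0.5 -1.5 49 0 0 0; -0.5 -1.5 49 0 0 0"}}

```text
time: 4.0
position: [0.5445, -0.0382, 0.1011]
tool_rot: [0.675, 0.738, 0.0, 0.0]
ft_force: [-0.2, -0.3, -0.1]
grip_width: 0.0871
grip_force: 0.0
```

Request:
{"name": "move_arm", "arguments": {"series": "0 0 0 0 0 0; 0 0 0 0 0 0; 0 0 0 0 0 0; 0 0 0 0 0 0; 0 0 0 0 0 0; 0 0 0 0 0 0; 0 0 0 0 0 0; 0 0 0 0 0 0", "jaw": 0, "newtons": 30}}

```text
time: 4.67
position: [0.544, -0.0381, 0.1005]
tool_rot: [0.675, 0.738, -0.0, -0.0]
ft_force: [0.6, -0.0, -0.2]
grip_width: 0.0416
grip_force: 0.0
```

Request:
{"name": "move_arm", "arguments": {"series": "0 0 0 0 0 0; 0 0 0 0 0 0; 0 0 0 0 0 0; 0 0 0 0 0 0; 0 0 0 0 0 0; 0 0 0 0 0 0"}}

```text
time: 5.17
position: [0.5458, -0.038, 0.1007]
tool_rot: [0.675, 0.738, 0.001, 0.001]
ft_force: [4.8, 2.8, -3.0]
grip_width: 0.0228
grip_force: 30.0
```

Request:
{"name": "move_arm", "arguments": {"series": "0 0 -2 0 0 0; 0 0 -4 0 0 0; 0 0 -6 0 0 0; 0 0 -8 0 0 0; 0 0 -10 0 0 0; 0 0 -12 0 0 0; 0 0 -13 0 0 0; 0 0 -13 0 0 0"}}

```text
time: 5.83
position: [0.5458, -0.038, 0.1127]
tool_rot: [0.675, 0.738, 0.001, 0.001]
ft_force: [5.9, 1.2, -10.6]
grip_width: 0.023
grip_force: 30.0
```

Request:
{"name": "move_arm", "arguments": {"series": "0 0 -1 0 0 0; 0 0 -2 0 0 0; 0 0 -2 0 0 0; 0 0 -2 0 0 0"}}

```text
time: 6.17
position: [0.5458, -0.038, 0.1129]
tool_rot: [0.675, 0.738, 0.001, 0.001]
ft_force: [10.0, 0.7, -22.2]
grip_width: 0.0231
grip_force: 30.0
```

The cap is at its upper stop: the TCP rose 12.2 mm and the force climbed to 22 N. I'll release and rise.

Request:
{"name": "move_arm", "arguments": {"series": "0 0 2 0 0 0; 0 0 2 0 0 0; 0 0 2 0 0 0; 0 0 2 0 0 0; 0 0 2 0 0 0; 0 0 2 0 0 0; 0 0 2 0 0 0; 0 0 2 0 0 0", "jaw": 1}}

```text
time: 6.83
position: [0.5439, -0.0381, 0.1138]
tool_rot: [0.675, 0.738, 0.0, 0.0]
ft_force: [0.2, 0.5, 0.5]
grip_width: 0.0687
grip_force: 0.0
```

Request:
{"name": "move_arm", "arguments": {"series": "0 0 -20 0 0 0; 0 0 -55 0 0 0; 0 0 -90 0 0 0; 0 0 -130 0 0 0; 0 0 -170 0 0 0; 20 0 -190 0 0 0; 20 0 -190 0 0 0; 20 0 -190 0 0 0"}}

```text
time: 7.5
position: [0.5424, -0.0177, 0.3049]
tool_rot: [0.674, 0.739, 0.001, 0.001]
ft_force: [-0.5, -0.1, 0.0]
grip_width: 0.0874
grip_force: 0.0
```

```bash
python3 - <<'E'
from h import *
np.set_printoptions(precision=4,suppress=True)
robot.camera('wrist');c=robot.camera('wrist'); save(c,'w3.png')
B=blobs(c)
for n in ('red','yellow','blue'):
    for st,ce in B[n]:
        print(n,st,ce.round(1),ray(c,ce,.03)[:2],ray(c,ce,.037)[:2],ray(c,ce,.121)[:2])
for t in ['pointer','cap_top','yellow_marker','blue_marker','wheel_center','red_spoke']:
    print(t,robot.tip_of(c,t)[:2])
t=robot.camera('top'); s=robot.camera('scene')
for k in (t,s):
  for n in ['wheel_center','red_spoke','cap_top']:
    print(n,robot.tip_of(k,n)[:2])
print(robot.get_obs()['position'],robot.get_obs()['q'])
E
```

```text
red [269, 7, 43, 12, 398] [289.6  12.6] [0.5674 0.1906] [0.5668 0.1882] [0.5601 0.1599]
red [289, 179, 9, 2, 16] [293.  179.6] [ 0.5998 -0.0335] [ 0.5987 -0.0321] [ 0.5854 -0.0148]
red [248, 186, 19, 18, 271] [257.  194.7] [ 0.5471 -0.0624] [ 0.5469 -0.0605] [ 0.5443 -0.0374]
yellow [150, 152, 48, 41, 995] [174.3 170.8] [ 0.4184 -0.0361] [ 0.4203 -0.0346] [ 0.4439 -0.0168]
yellow [302, 195, 10, 4, 38] [306.5 196.6] [ 0.6241 -0.0585] [ 0.6226 -0.0567] [ 0.6044 -0.0344]
yellow [303, 200, 9, 2, 18] [307.  200.5] [ 0.6258 -0.0648] [ 0.6242 -0.0628] [ 0.6057 -0.0392]
yellow [86, 253, 3, 8, 18] [ 87.2 255.9] [ 0.2767 -0.1922] [ 0.2811 -0.188 ] [ 0.3335 -0.1386]
yellow [422, 257, 4, 4, 9] [423.1 258.6] [ 0.8307 -0.147 ] [ 0.8257 -0.1436] [ 0.7655 -0.1034]
yellow [237, 286, 44, 5, 219] [258.4 288. ] [ 0.5644 -0.2268] [ 0.5639 -0.2221] [ 0.5578 -0.1656]
blue [215, 0, 24, 62, 1028] [225.4  29.3] [0.4838 0.1633] [0.4847 0.1614] [0.495  0.1386]
blue [234, 0, 8, 11, 53] [238.1   3.5] [0.4986 0.1952] [0.4992 0.1928] [0.5065 0.1635]
blue [267, 0, 22, 8, 144] [277.    3.4] [0.5496 0.1998] [0.5493 0.
[... 598 characters left out ...]
0.0341, 0.0294], 'p': 0.89}]
cap_top [{'xyz': [0.5463, -0.0388, 0.1224], 'p': 0.91}]
yellow_marker []
blue_marker [{'xyz': [0.6181, -0.0003, 0.0232], 'p': 0.4}]
wheel_center [{'xyz': [0.5265, 0.1595, 0.1039], 'p': 0.91}]
red_spoke [{'xyz': [0.5858, 0.1695, 0.1031], 'p': 0.96}, {'xyz': [0.5461, -0.0371, 0.1215], 'p': 0.7}]
wheel_center [{'xyz': [0.5248, 0.1642, 0.1051], 'p': 0.85}]
red_spoke [{'xyz': [0.5912, 0.1682, 0.1047], 'p': 0.61}]
cap_top []
wheel_center [{'xyz': [0.5272, 0.1585, 0.1061], 'p': 0.69}]
red_spoke [{'xyz': [0.5927, 0.1681, 0.1048], 'p': 0.95}]
cap_top [{'xyz': [0.5428, -0.0401, 0.1247], 'p': 0.65}]
[ 0.5422 -0.0182  0.3036] [-0.2396  0.3487  1.5668  0.      1.226  -0.3291]
```

View pics/w3.png

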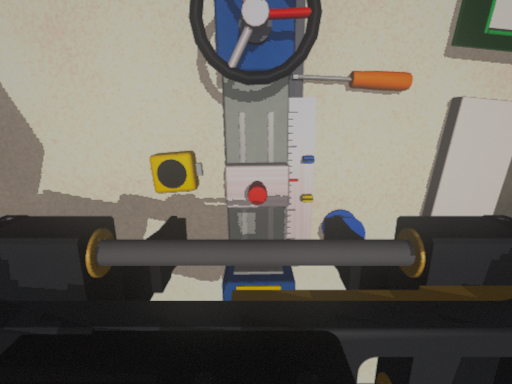

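Cap is up at (257,195). Pointer (293,180), yellow marker (307,198), blue (308,158). The red spoke points to +x, and the gauge needs about −29 mm. I'll go to the rim midway between the spokes.

Request:
{"name": "move_arm", "arguments": {"series": "30 4 0 0 0 -7; 60 8 0 0 0 -14; 90 12 0 0 0 -21; 120 16 0 0 0 -28; 150 20 0 0 0 -35; 180 24 0 0 0 -42; 210 27 0 0 0 -49; 236 30 0 0 0 -56", "jaw": 0.45}}

```text
time: 8.97
position: [0.5507, 0.2216, 0.3037]
tool_rot: [0.246, 0.969, 0.0, 0.0]
ft_force: [0.0, -0.1, -0.7]
grip_width: 0.0431
grip_force: 0.0
```

Request:
{"name": "move_arm", "arguments": {"series": "0 0 0 0 0 -7; 0 0 0 0 0 -7; 0 0 0 0 0 -7"}}

```text
time: 9.22
position: [0.5508, 0.2197, 0.3034]
tool_rot: [0.191, 0.982, -0.0, -0.0]
ft_force: [0.6, 1.0, -0.3]
grip_width: 0.0393
grip_force: 0.0
```

```bash
python3 - <<'E'
from h import *
np.set_printoptions(precision=4,suppress=True)
robot.camera('wrist');c=robot.camera('wrist'); save(c,'w4.png')
for t in ['wheel_center','red_spoke']:
    print(t,robot.tip_of(c,t)[:2])
C=np.array([.526,.160,.105]); 
for r in (.058,.072):
    a=np.arange(0,6.28,.5); im=c['img']; 
    for p in proj(c,C+np.c_[r*np.cos(a),r*np.sin(a),0*a]): cv2.circle(im,tuple(int(v) for v in p.round()),1,(0,255,0),-1)
save(c,'w4o.png')
o=robot.get_obs(); print(o['position'],o['q'])
for cc in ([.526,.160],):
    a=1.19; Rt=R.from_euler('z',a+np.pi/2)*R.from_euler('x',np.pi)
    print(delta([cc[0]+.065*np.cos(a),cc[1]+.065*np.sin(a),.108],Rt))
E
```

```text
wheel_center [{'xyz': [0.5277, 0.1567, 0.1056], 'p': 0.65}]
red_spoke [{'xyz': [0.5862, 0.1721, 0.1046], 'p': 0.71}]
[0.5511 0.2187 0.3036] [ 0.1895  0.4225  1.4445 -0.0001  1.2748 -0.9967]
(array([  1.5,   1.2, 195.6]), array([-0. , -0. , -0.2]))
```

View pics/w4o.png

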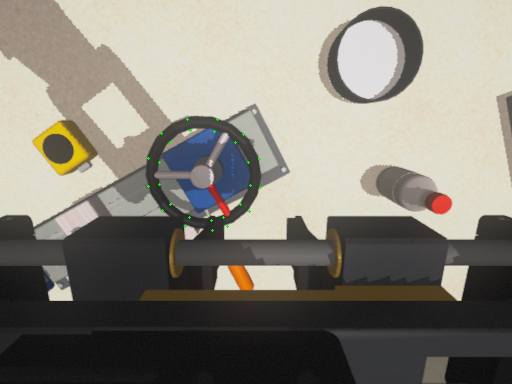

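The overlay with the wheel centre at (0.526, 0.160) fits the rim, which spans 147–261 by 116–228 px with the red spoke down-right. I'll descend onto the rim.

Request:
{"name": "move_arm", "arguments": {"series": "1.5 1 40 0 0 0; 1.5 1 80 0 0 0; 1.5 1 115 0 0 0; 1.5 1 145 0 0 0; 1.5 1 165 0 0 0; 1.5 1 180 0 0 0; 1.5 1 190 0 0 0; 1.5 1 195 0 0 0"}}

```text
time: 10.08
position: [0.5496, 0.2203, 0.1072]
tool_rot: [0.191, 0.982, -0.0, -0.001]
ft_force: [-0.4, 0.5, 0.7]
grip_width: 0.0396
grip_force: 0.0
```

Request:
{"name": "move_arm", "arguments": {"series": "0 0 0 0 0 0; 0 0 0 0 0 0; 0 0 0 0 0 0; 0 0 0 0 0 0; 0 0 0 0 0 0; 0 0 0 0 0 0; 0 0 0 0 0 0; 0 0 0 0 0 0", "jaw": 0, "newtons": 25}}

```text
time: 10.75
position: [0.5499, 0.2193, 0.1097]
tool_rot: [0.189, 0.982, -0.002, 0.0]
ft_force: [-0.6, -6.2, 3.1]
grip_width: 0.0142
grip_force: 24.3
```

Request:
{"name": "move_arm", "arguments": {"series": "-7.4 -0.4 0 0 0 6.5; -14.6 -1.7 0 0 0 13; -21.7 -3.7 0 0 0 19.5; -28.5 -6.6 0 0 0 26; -34.9 -10.2 0 0 0 32.5; -40.9 -14.5 0 0 0 39; -46.4 -19.4 0 0 0 45.5; -51.2 -25 0 0 0 52"}}

```text
time: 11.42
position: [0.5867, 0.1787, 0.1096]
tool_rot: [0.603, 0.798, -0.001, -0.001]
ft_force: [-4.7, 0.1, 5.0]
grip_width: 0.0141
grip_force: 24.9
```

Request:
{"name": "move_arm", "arguments": {"series": "-7.4 -0.4 0 0 0 6.5; -14.6 -1.7 0 0 0 13; -21.7 -3.7 0 0 0 19.5; -28.5 -6.6 0 0 0 26; -34.9 -10.2 0 0 0 32.5; -40.9 -14.5 0 0 0 39; -46.4 -19.4 0 0 0 45.5; -51.2 -25 0 0 0 52"}}

```text
time: 12.08
position: [0.578, 0.1232, 0.1096]
tool_rot: [0.892, 0.453, 0.0, -0.0]
ft_force: [-1.3, 2.5, 2.7]
grip_width: 0.0139
grip_force: 25.2
```

Request:
{"name": "move_arm", "arguments": {"series": "-7.4 -0.4 0 0 0 6.5; -14.6 -1.7 0 0 0 13; -21.7 -3.7 0 0 0 19.5; -28.5 -6.6 0 0 0 26; -34.9 -10.2 0 0 0 32.5; -40.9 -14.5 0 0 0 39; -46.4 -19.4 0 0 0 45.5; -46.4 -19.4 0 0 0 45.5"}}

```text
time: 12.75
position: [0.5346, 0.0963, 0.1096]
tool_rot: [0.997, 0.074, 0.0, 0.0]
ft_force: [-3.0, -0.3, 3.9]
grip_width: 0.0139
grip_force: 25.0
```

```bash
python3 - <<'E'
from h import *
np.set_printoptions(precision=4,suppress=True)
for cam in ('wrist','scene','top'):
    c=robot.camera(cam); save(c,cam+'5.png')
    for t in ['pointer','cap_top','yellow_marker','blue_marker','red_spoke']:
        print(cam,t,[(np.round(x['xyz'],4),proj(c,x['xyz'])[0].round(),round(x['p'],2)) for x in robot.tip_of(c,t)[:2]])
o=robot.get_obs(); print(o['position'],o['q'],o['ft_force'])
s=cv2.imread('pics/scene5.png')[150:270,200:330]; cv2.imwrite('pics/scene5c.png',cv2.resize(s,None,fx=4,fy=4,interpolation=cv2.INTER_CUBIC))
w=cv2.imread('pics/wrist5.png'); cv2.imwrite('pics/m5.png',np.hstack([cv2.resize(w,(400,300)),cv2.resize(s,(325,300),interpolation=cv2.INTER_CUBIC)]))
E
```

```text
wrist pointer [(array([ 0.6085, -0.0551,  0.0301]), array([460., 142.]), 0.84)]
wrist cap_top []
wrist yellow_marker [(array([ 0.624 , -0.0566,  0.027 ]), array([465., 122.]), 0.95)]
wrist blue_marker [(array([ 0.6196, -0.0012,  0.0272]), array([395., 117.]), 0.73)]
wrist red_spoke []
scene pointer [(array([ 0.6136, -0.0545,  0.0341]), array([246., 206.]), 0.74)]
scene cap_top [(array([ 0.5465, -0.0621,  0.1283]), array([261., 174.]), 0.52)]
scene yellow_marker [(array([ 0.6247, -0.0568,  0.0262]), array([242., 209.]), 0.61)]
scene blue_marker [(array([0.6169, 0.0004, 0.0248]), array([256., 220.]), 0.51)]
scene red_spoke [(array([0.4763, 0.1174, 0.1053]), array([318., 205.]), 0.92), (array([ 0.4723,  0.4287, -0.0016]), array([393., 300.]), 0.71)]
top pointer [(array([ 0.6104, -0.0565,  0.034 ]), array([263., 185.]), 0.61)]
top cap_top [(array([ 0.6137, -0.059 ,  0.0302]), array([264., 185.]), 0.74), (array([ 0.5453, -0.0631,  0.1231]), array([266., 199.]), 0.61)]
top yellow_marker []
top blue_marker [(array([0.6624, 0.4131, 0.0004]), array([145., 177.]), 0.46)]
top red_spoke []
[0.5347 0.0963 0.1096] [-0.0273  0.6184  1.7511 -0.0006  0.7739  1.39  ] [-3.6225 -1.1545  7.4279]
```

View pics/m5.png

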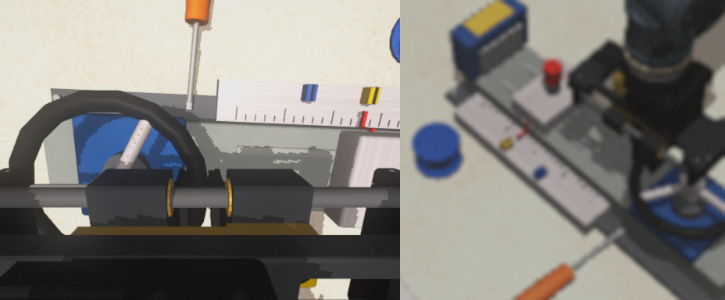

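The wrist view (left half) shows the pointer just short of the yellow marker, both visible while I hold the rim. The scene view agrees. Next I'll measure the offset in an enlarged crop.

```bash
python3 - <<'E'
from h import *
np.set_printoptions(precision=4,suppress=True)
c=robot.camera('wrist'); save(c,'w6.png')
i=cv2.imread('pics/w6.png')[95:185,372:512]; cv2.imwrite('pics/w6c.png',cv2.resize(i,None,fx=5,fy=5,interpolation=cv2.INTER_CUBIC))
for n,l in blobs(c).items():
    for st,ce in l:
        if st[0]>370 and st[1]<190: print(n,st,ce.round(1),ray(c,ce,.030)[:2],ray(c,ce,.037)[:2])
print(np.linalg.inv(c['world_to_cam'])[:3,3], proj(c,[[.6065,-.058,.03],[.6065,-.058,.037]]))
E
```

```text
red [463, 144, 8, 20, 84] [466.4 153.5] [ 0.6009 -0.0631] [ 0.601  -0.0576]
red [476, 165, 5, 5, 20] [477.9 167.3] [ 0.5917 -0.0761] [ 0.592  -0.0702]
yellow [470, 113, 12, 21, 140] [475.6 122.8] [ 0.6247 -0.0619] [ 0.624  -0.0565]
yellow [480, 113, 8, 21, 62] [483.9 123.2] [ 0.6254 -0.0683] [ 0.6247 -0.0627]
blue [503, 29, 9, 49, 312] [507.7  53.7] [ 0.675  -0.0676] [ 0.6727 -0.0621]
blue [393, 109, 7, 20, 79] [395.7 118.5] [0.6185 0.    ] [0.618  0.0035]
blue [402, 109, 5, 21, 44] [404.  118.6] [ 0.6193 -0.0063] [ 0.6188 -0.0027]
[0.6025 0.1073 0.2496] [[462.6904 145.5175]
 [469.3528 146.4068]]
```

View pics/w6c.png

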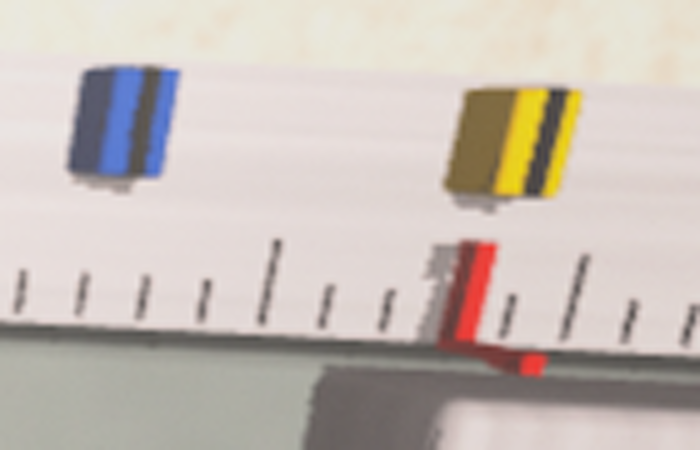

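```bash
python3 - <<'E'
from h import *
np.set_printoptions(precision=4,suppress=True)
c=robot.camera('wrist')
f=lambda x,y:((x+.5)/5-.5+372,(y+.5)/5-.5+95)
yl=ray(c,f(549,142),.037); bl=ray(c,f(148,122),.037)
ey=np.array([-.0944,.9955]); print(yl,bl, (yl-bl)[:2], np.arctan2(-(yl-bl)[0]*-1,-(yl-bl)[1]))
for z in (.028,.03,.032,.034,.037):
    p=ray(c,f(486,245),z); print(z,p,1000*ey@(p-yl)[:2])
E
```

```text
[ 0.6245 -0.0608  0.037 ] [ 0.6182 -0.0007  0.037 ] [ 0.0063 -0.0602] 0.10454724818060837
0.028 [ 0.6087 -0.0638  0.028 ] -1.444719279347985
0.03 [ 0.6087 -0.0622  0.03  ] 0.0973284558924431
0.032 [ 0.6086 -0.0607  0.032 ] 1.639376191132916
0.034 [ 0.6086 -0.0592  0.034 ] 3.181423926373334
0.037 [ 0.6085 -0.0568  0.037 ] 5.49449552923404
```

Request:
{"name": "move_arm", "arguments": {"series": "0 0 0 0 0 0; 0 0 0 0 0 0; 0 0 0 0 0 0; 0 0 0 0 0 0; 0 0 0 0 0 0; 0 0 0 0 0 0", "jaw": 0.45}}

```text
time: 14.25
position: [0.5356, 0.0965, 0.1084]
tool_rot: [0.997, 0.075, 0.0, -0.0]
ft_force: [-0.4, 0.4, -0.1]
grip_width: 0.0377
grip_force: 0.0
```

Request:
{"name": "move_arm", "arguments": {"series": "0 0 -25 0 0 0; 0 0 -62 0 0 0; 0 40 -62 0 0 0; 0 80 -62 0 0 0; 0 120 -62 0 0 0; 0 160 -62 0 0 0; 1 166 -62 0 0 0; 1 166 -62 0 0 0"}}

```text
time: 14.92
position: [0.5623, -0.0705, 0.1705]
tool_rot: [0.997, 0.073, 0.001, 0.0]
ft_force: [-0.0, 0.9, -0.5]
grip_width: 0.039
grip_force: 0.0
```

```bash
python3 - <<'E'
from h import *
np.set_printoptions(precision=4,suppress=True)
for k in range(3): c=robot.camera('wrist')
save(c,'w7.png')
for t in ['pointer','yellow_marker','blue_marker','cap_top']:
    print(t,[(np.round(x['xyz'],4),proj(c,x['xyz'])[0].round(1),round(x['p'],2)) for x in robot.tip_of(c,t)[:2]])
for n,l in blobs(c).items():
    for st,ce in l:
        print(n,st,ce.round(1),ray(c,ce,.030)[:2],ray(c,ce,.037)[:2])
print(np.linalg.inv(c['world_to_cam'])[:3,3],robot.get_obs()['position'])
E
```

```text
pointer [(array([ 0.6077, -0.0571,  0.0295]), array([252.7, 139.3]), 0.71)]
yellow_marker [(array([ 0.6217, -0.0587,  0.0285]), array([256.4, 125.3]), 0.7)]
blue_marker [(array([0.6202, 0.0004, 0.022 ]), array([198.3, 117.8]), 0.49)]
cap_top []
red [253, 139, 2, 16, 31] [253.5 146.3] [ 0.601  -0.0589] [ 0.6017 -0.0588]
red [252, 156, 3, 3, 9] [253. 157.] [ 0.5902 -0.06  ] [ 0.5912 -0.0599]
red [234, 216, 31, 24, 619] [249.4 228.6] [ 0.5122 -0.0675] [ 0.5151 -0.0672]
yellow [253, 115, 5, 16, 58] [255.1 122.2] [ 0.6245 -0.057 ] [ 0.6246 -0.057 ]
yellow [259, 115, 4, 17, 61] [260.6 123.2] [ 0.6244 -0.0625] [ 0.6245 -0.0624]
yellow [387, 198, 40, 25, 501] [403.8 208.9] [ 0.5591 -0.2275] [ 0.5608 -0.2232]
yellow [170, 255, 3, 4, 7] [171.1 256.6] [0.4658 0.0146] [0.4699 0.0128]
yellow [338, 258, 3, 3, 7] [339.  258.7] [ 0.4912 -0.1723] [ 0.4946 -0.1694]
yellow [215, 266, 26, 25, 544] [228.1 278.4] [ 0.4479 -0.0521] [ 0.4524 -0.0522]
blue [191, 112, 3, 16, 34] [191.6 119.8] [0.6176 0.0051] [0.6179 0.0036]
blue [197, 113, 3, 15, 41] [198.1 119.5] [ 0.6188 -0.0011] [ 0.6191 -0.0025]
blue [0, 161, 16, 18, 142] [  5.3 170.9] [0.5381 0.1909] [0.5404 0.1847]
blue [382, 172, 52, 26, 852] [405.1 184.3] [ 0.5855 -0.2212] [ 0.5866 -0.2171]
blue [379, 199, 9, 17, 66] [382.9 208.2] [ 0.5566 -0.2052] [ 0.5584 -0.2015]
blue [25, 207, 10, 23, 89] [ 31.2 215.9] [0.4919 0.1673] [0.4953 0.1617]
[ 0.6285 -0.0566  0.3103] [ 0.561  -0.066   0.1705]
```

```bash
cat > m.py <<'E'
from h import *
def measure(show=None):
    Ds=[]
    for k in range(4):
        c=robot.camera('wrist'); f=c['img'].astype(float); r,g,b=f[...,0],f[...,1],f[...,2]
        yel=np.clip((r+g)/2-b-40,0,None); red=np.clip(r-(g+b)/2-40,0,None); blu=np.clip(b-(r+g)/2-20,0,None)
        def cen(w,z,box):
            u0,v0,u1,v1=box; w=w[v0:v1,u0:u1]; V,U=np.mgrid[v0:v1,u0:u1]
            return ray(c,((w*U).sum()/w.sum(),(w*V).sum()/w.sum()),z)[:2]
        def box(P,du,dv): u,v=proj(c,P)[0].round().astype(int); return u-du,v-dv,u+du+1,v+dv+1
        Y=cen(yel,.037,box([.6245,-.0597,.037],9,14)); B=cen(blu,.037,box([.6187,.0005,.037],9,12))
        u,v,_,_=box([.604,-.058,.031],0,0)
        P=cen(red,.031,(u-12,v-8,u+13,v+9))
        Ds.append((*Y,*B,*P))
    d=np.median(Ds,0); Y,B,P=d[:2],d[2:4],d[4:]
    e=(B-Y)/np.linalg.norm(B-Y)
    for yaw in (.0945,np.arctan2(-e[0],e[1])):
        ey=np.array([-np.sin(yaw),np.cos(yaw)]); print('yaw',yaw.round(4) if hasattr(yaw,'round') else yaw,'pointer-yellow mm',(1000*ey@(P-Y)).round(2))
    print(d.round(4), np.std(Ds,0).round(5), np.linalg.inv(c['world_to_cam'])[:3,3].round(3)); return c
E
python3 - <<'E'
from m import *
c=measure(); save(c,'w8.png'); i=cv2.imread('pics/w8.png')[100:165,180:280]; cv2.imwrite('pics/w8c.png',cv2.resize(i,None,fx=7,fy=7,interpolation=cv2.INTER_CUBIC))
E
```

```text
yaw 0.0945 pointer-yellow mm 3.11
yaw 0.0995 pointer-yellow mm 3.23
[ 6.244e-01 -5.970e-02  6.185e-01  2.000e-04  6.020e-01 -5.870e-02] [6.e-05 1.e-05 5.e-05 9.e-05 3.e-05 1.e-05] [ 0.629 -0.056  0.311]
```

View pics/w8c.png

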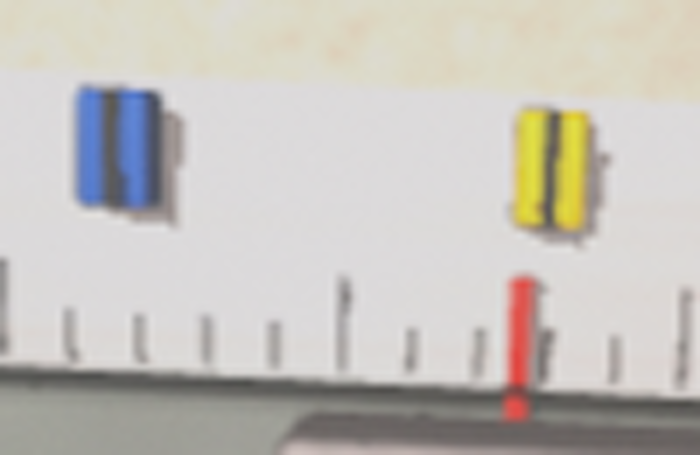

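In the enlarged crop the marker line runs (555,110)–(547,228) and the pointer is at (522,278). That leaves 3.15 mm, so the wheel needs another 18° clockwise. I'll go back to the same rim grip.

Request:
{"name": "move_arm", "arguments": {"series": "-1 -40 0 0 0 0; -1 -80 0 0 0 0; -1 -120 0 0 0 0; -1 -160 0 0 0 0; -1 -166 10 0 0 0; -1 -166 35 0 0 0; -1 -166 55 0 0 0; -1 -166 62 0 0 0"}}

```text
time: 16.13
position: [0.5337, 0.0968, 0.1062]
tool_rot: [0.997, 0.076, -0.002, -0.0]
ft_force: [-0.2, 0.2, -0.2]
grip_width: 0.0391
grip_force: 0.0
```

Request:
{"name": "move_arm", "arguments": {"series": "0 0 0 0 0 0; 0 0 0 0 0 0; 0 0 0 0 0 0; 0 0 0 0 0 0; 0 0 0 0 0 0; 0 0 0 0 0 0; 0 0 0 0 0 0; 0 0 0 0 0 0", "jaw": 0}}

```text
time: 16.8
position: [0.5363, 0.0966, 0.1095]
tool_rot: [0.997, 0.075, 0.001, 0.0]
ft_force: [1.1, 1.0, 5.3]
grip_width: 0.0136
grip_force: 24.4
```

Request:
{"name": "move_arm", "arguments": {"series": "-6.8 -0.4 0 0 0 6; -13.5 -1.4 0 0 0 12; -20.1 -3.2 0 0 0 18; -20.1 -3.2 0 0 0 18; -20.1 -3.2 0 0 0 18; -20.1 -3.2 0 0 0 18"}}

```text
time: 17.3
position: [0.5152, 0.0964, 0.1095]
tool_rot: [0.997, -0.081, 0.0, 0.0]
ft_force: [-1.0, -0.1, 8.2]
grip_width: 0.0137
grip_force: 24.6
```

Request:
{"name": "move_arm", "arguments": {"series": "0 0 0 0 0 0; 0 0 0 0 0 0; 0 0 0 0 0 0; 0 0 0 0 0 0; 0 0 0 0 0 0; 0 0 0 0 0 0", "jaw": 0.45}}

```text
time: 17.8
position: [0.5149, 0.0965, 0.1083]
tool_rot: [0.997, -0.082, -0.0, 0.0]
ft_force: [-0.1, 0.4, 0.2]
grip_width: 0.0381
grip_force: 0.0
```

```bash
python3 - <<'E'
from h import *
Rt=R.from_euler('z',.148)*R.from_euler('x',np.pi)
print(delta([.561,-.066,.1705],Rt))
E
```

```text
(array([ 71.9, 152.9, -62.2]), array([  0. ,   0. , -17.8]))
```

Request:
{"name": "move_arm", "arguments": {"series": "0 0 -25 0 0 0; 0 0 -62 0 0 0; 17 36 -62 0 0 -4; 34 72 -62 0 0 -8; 51 108 -62 0 0 -12; 68 144 -62 0 0 -16; 72 153 -62 0 0 -18; 72 153 -62 0 0 -18"}}

```text
time: 18.47
position: [0.5626, -0.0696, 0.1705]
tool_rot: [0.997, 0.073, 0.001, 0.001]
ft_force: [-0.6, 0.3, -0.2]
grip_width: 0.0391
grip_force: 0.0
```

```bash
python3 - <<'E'
from m import *
for k in range(3): robot.camera('wrist')
c=measure(); save(c,'w9.png'); i=cv2.imread('pics/w9.png')[100:165,180:280]; cv2.imwrite('pics/w9c.png',cv2.resize(i,None,fx=7,fy=7,interpolation=cv2.INTER_CUBIC))
E
```

```text
yaw 0.0945 pointer-yellow mm -0.28
yaw 0.1013 pointer-yellow mm -0.13
[ 6.245e-01 -5.970e-02  6.184e-01  1.000e-04  6.026e-01 -6.210e-02] [7.0e-05 4.0e-05 6.0e-05 3.0e-05 1.2e-04 1.0e-05] [ 0.628 -0.054  0.311]
```

View pics/w9c.png

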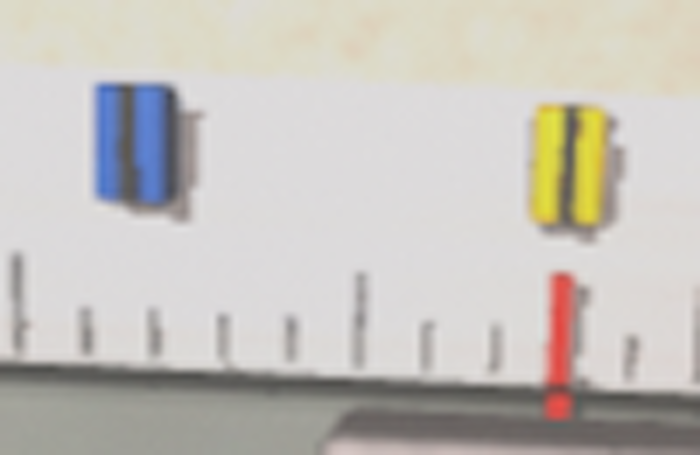

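The pointer tip at (562,275) sits in line with the yellow marker's black line, which extends to about (563.5,275), so the residual is about 0.2 mm. I'll close the fingers and push the cap down.

Request:
{"name": "move_arm", "arguments": {"series": "-7 0 0 0 0 0; -13.5 0 0 0 0 0; -13.5 0 0 0 0 0; -13.5 0 0 0 0 0; -13.5 0 0 0 0 0; -13.5 0 0 0 0 0; -13.5 0 10 0 0 0; -13.5 0 22 0 0 0", "jaw": 0}}

```text
time: 19.48
position: [0.5489, -0.0685, 0.1487]
tool_rot: [0.997, 0.075, 0.001, 0.001]
ft_force: [-0.6, -0.2, 0.3]
grip_width: 0.0014
grip_force: 0.0
```

```bash
python3 - <<'E'
from h import *
np.set_printoptions(precision=4,suppress=True)
robot.camera('wrist'); c=robot.camera('wrist')
print([(np.round(x['xyz'],4),round(x['p'],2)) for x in robot.tip_of(c,'cap_top')[:2]])
for st,ce in blobs(c)['red']: print(st,ray(c,ce,.121)[:2])
o=robot.get_obs(); print(o['position'],o['ft_force'],o['grip_width'])
E
```

```text
[(array([ 0.5501, -0.0662,  0.123 ]), 0.82)]
[257, 125, 3, 22, 49] [ 0.6047 -0.0606]
[243, 209, 26, 30, 223] [ 0.5541 -0.0664]
[ 0.5471 -0.0679  0.1473] [ 0.3702  0.5561 -0.0434] 0.0006111237246263938
```

Request:
{"name": "move_arm", "arguments": {"series": "0 0 2 0 0 0; 0 0 5 0 0 0; 0 0 7 0 0 0; 0 0 9 0 0 0; 0 0 11 0 0 0; 0 0 13 0 0 0; 0 0 15 0 0 0; 0 0 16.5 0 0 0"}}

```text
time: 20.3
position: [0.5484, -0.0683, 0.1322]
tool_rot: [0.997, 0.075, 0.001, 0.0]
ft_force: [0.1, -0.8, 4.1]
grip_width: 0.0002
grip_force: 2.4
```

Request:
{"name": "move_arm", "arguments": {"series": "0 0 0.5 0 0 0; 0 0 1 0 0 0; 0 0 1 0 0 0; 0 0 1 0 0 0"}}

```text
time: 20.63
position: [0.5484, -0.0683, 0.1314]
tool_rot: [0.997, 0.075, 0.001, 0.0]
ft_force: [-0.3, -0.2, 5.7]
grip_width: 0.0001
grip_force: 2.9
```

Still 5 N of sliding friction, so it isn't at the stop yet. I'll push a little more.

Request:
{"name": "move_arm", "arguments": {"series": "0 0 0.5 0 0 0; 0 0 1 0 0 0; 0 0 1.5 0 0 0; 0 0 1.5 0 0 0; 0 0 1.5 0 0 0"}}

```text
time: 21.05
position: [0.5485, -0.0683, 0.1313]
tool_rot: [0.997, 0.075, 0.001, 0.0]
ft_force: [-1.6, 1.1, 14.3]
grip_width: 0.0006
grip_force: 7.4
```

Request:
{"name": "move_arm", "arguments": {"series": "0 0 0.5 0 0 0; 0 0 1 0 0 0; 0 0 1 0 0 0; 0 0 1 0 0 0"}}

```text
time: 21.38
position: [0.5485, -0.0683, 0.1312]
tool_rot: [0.997, 0.075, 0.001, 0.001]
ft_force: [-3.3, 0.6, 20.5]
grip_width: 0.0004
grip_force: 10.4
```

Request:
{"name": "move_arm", "arguments": {"series": "0 0 -5 0 0 0; 0 0 -20 0 0 0; 8 0 -39 0 0 0; 13 0 -42 0 0 0; 13 0 -42 0 0 0; 13 0 -42 0 0 0"}}

```text
time: 21.88
position: [0.5602, -0.066, 0.1696]
tool_rot: [0.997, 0.075, -0.001, -0.0]
ft_force: [-0.9, 0.4, -0.1]
grip_width: 0.0006
grip_force: 0.0
```

```bash
python3 - <<'E'
from m import *
for k in range(3): robot.camera('wrist')
c=measure()
for cam in ('wrist','scene'):
    print([(np.round(x['xyz'],4),round(x['p'],2)) for x in robot.tip_of(robot.camera(cam),'cap_top')[:2]])
E
```

```text
yaw 0.0945 pointer-yellow mm -0.26
yaw 0.0998 pointer-yellow mm -0.14
[ 6.244e-01 -5.970e-02  6.184e-01  2.000e-04  6.026e-01 -6.200e-02] [2.0e-05 1.0e-05 8.0e-05 3.0e-05 1.6e-04 3.0e-05] [ 0.628 -0.055  0.31 ]
[(array([ 0.5515, -0.0673,  0.1105]), 0.88)]
[(array([ 0.5481, -0.0662,  0.1124]), 0.54)]
```

The cap is at its lower stop (no movement at 20 N, top about 0.110 m). The pointer is within 0.3 mm of the yellow marker and nothing is being touched.

```bash
python3 -c "
from rig import robot
print(robot.hand_in())"
```

```text
the job is handed in; nothing more can be done
None
```

The job is handed in: I pulled the lock cap fully up, turned the handwheel until the pointer was within about 0.3 mm of the yellow marker, then pushed the cap fully down, in about 22 s on the robot's clock.

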